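# Load the parts-wash tank through its lever-lifted lid

## Task

Load the dirty bearing cup into the small parts-wash tank: press the tank's lever all the way down, until it stays down by itself and props the heavy lid open, then push the cup along the drain shelf and over the edge so that it drops into the tank. Raise the lid only with the lever, do not pick the cup up or touch the lid, leave the other things on the bench where they are, and leave the lid propped open with the cup lying inside.

Things in the scene. Friction and masses are not known exactly. Their poses are not given: they have to be found in the camera images.
- wash_tank: Small grey sheet-metal tank fixed to the bench, its lever on its right (-y) side. Outside 140 (x) by 130 (y) mm, walls 4 mm, rim 80 mm above the bench, basket floor inside at 30 mm. Origin at bench level under its middle, z up; its front (-x) faces the robot within 0.15 rad. It is open at the top under the hinged lid and has a drain shelf in front (see shelf_edge).
- shelf_edge (a point): Middle of the tank's front edge, 80 mm above the bench, 70 mm in front of the tank's middle (tank x = -70 mm), where the drain shelf meets the tank's opening without a step. The level shelf, 80 mm high, runs from there 90 mm toward the robot (to tank x = -160 mm) and is 90 mm wide, with 7 mm lips along its two sides and none in front.
- mouth (a point): Middle of the tank's opening, at rim height (80 mm above the bench).
- lever_pivot (a point): Axis of the lever, on the bracket at the tank's right side, at (5, -100, 91) mm in the tank's frame. The axis runs along the tank's y.
- lever_pad (a point): Middle of the top of the black rubber pad (48 by 44 mm) at the robot's end of the lever, 193 mm from the pivot axis, 100 mm right of the tank's middle line. At rest about 222 mm above the bench, sloping 27 degrees, higher toward the robot. Pressed, it swings down in an arc about the pivot, levels, then slopes 28 degrees the other way; fully down it is about 48 mm above the bench.
- tank_lever (a joint): Lever angle, rad: 0 at rest, pad up; 0.97 at its stop, pad fully down. A roller on its short arm lifts the lid's overhanging right edge. Pressing takes up to about 18 N at the pad, most in the first half. Past about 0.6 it stays or sinks on by itself and is over centre at the stop; let go sooner, the falling lid throws it back up.
- tank_lid (a joint): Angle of the steel lid (147 by 157 by 5 mm, about 1 kg), hinged at the tank's far (+x) edge: 0 closed, 1.1 rad when the lever is fully down. It falls shut if not propped.
- lid_front (a point): Middle of the lid's front edge (the edge toward the robot when shut).
- bearing_cup: The dirty bearing cup: a plain bare-metal ring, 44 mm in diameter and 12 mm high, about 40 g, lying on the drain shelf. Origin at the centre of its underside, z up. With the lid shut, the lid's front edge bars its way.
- hub_front: Bystander: a bare-metal wheel hub, 43 by 100 by 43 mm, lying loose on the bench to the right of the lever. Origin under its middle.
- jar_bolts: Bystander: a jar with a white lid, 66 mm across and 90 mm high, standing loose to the left of the tank. Origin under its middle.
- driver_orange: Bystander: a screwdriver with an orange handle, 25 by 170 by 24 mm, lying loose on the bench in front of the tank and partly below the lever. Origin under its middle.

How it is judged:
By the outcome, as a careful person would: the job done as asked, in the order asked, and still so for the second after the job is handed in, with the robot touching nothing.
It also fails if it takes over 48 s, if anything falls off the work surface, if the arm or the gripper's body presses on something with over 40 N, if the wrist force passes 120 N, or if a joint passes its speed limit or range.

## Robot

A 6-joint arm with a two-finger parallel gripper is mounted at the origin on a cart in front of the work surface, level with it; the furniture and walls round the work are solid. World frame = base frame: x ahead of the robot, y to its left, z up, the work surface at z = 0. Lengths are in m, angles in rad, forces in N, time in s.
With the tool pointing down it reaches from about 0.375 to 0.75 m from the base axis. Payload 9 kg.
Tool frame: the origin (TCP) lies midway between the tips of the shut fingers; the grasp point (between the pads) lies 19 mm behind it; y points along the fingers, x is the direction in which the jaws open and shut, and the axes are right-handed (so a half turn about y gives the same grasp; the last joint's range is limited). The gripper opens to 85 mm and grips with 20 to 120 N. Pads are 22 mm wide; open, the fingers measure 114 mm over their backs; the gripper's body (76 mm by 85 mm) begins 54 mm behind the grasp point. The pads swing forward as they close: fully open they stand 13 mm farther back than shut.
Start: joints at [0.903, 0.104, 0.097, 1.564, 0, 1.353], TCP at [0.261, 0.54, 0.231] pointing down, gripper open.
Joint ranges: [-2.99, 2.99], [-0.84, 1.86], [-1.1, 1.16], [-1.84, 2.11], [-1.51, 1.56], [-3.14, 3.14]. Speed limits (rad/s): [2.22, 2.22, 2.57, 3.14, 3.14, 3.14].

## Interface

Orientations are given as a 3x3 rotation matrix whose columns are the frame's x, y, z axes.
In Python, from station import arm, optics gives the robot as it stands.
- The arm moves only by the tool jog_arm, never from a script. Its argument "series" is a list of rows, each a list of 6 numbers: the shift along the tool's x, y, z in m, then the turn, a rotation vector about the tool's x, y, z in degrees. In form: [[x, y, z, rx, ry, rz], ...]. A call has 1 to 10 rows; each row shifts and turns the commanded pose from where the row before left it, along the tool's axes as they then stand; what a row does not reach is not made up. A row lasts 1/12 s, in which the tool goes at most 41.7 mm and 7.16 degrees, less where a joint would pass 70% of its speed; a pose out of reach is approached as far as the arm can. A call with a gripper value outside its range is refused whole. "claw" is the opening, from 0 (shut) to 1 (fully open), set as the call begins (left out, the last holds). The fingers move at their own pace and stop on an object; "force" is the grip in N (left out, the last holds). Time passes only in rows, so rows that do not move let the fingers close. It gives the time, the measured TCP pose, the force and the opening at its end, in the units of the state.
- arm.observe(): the state, without advancing time (a new reading comes with each control period).
- optics.snapshot(name): name is "scene" or "side" or "wrist"; returns the picture (400x640x3 uint8, red, green, blue); there is no depth.
- optics.calibration(name): a dict with "K" (3x3 intrinsics, pixels), "T" (4x4, takes a point from camera to world coordinates); the wrist camera has in their place "T_tool_cam" (4x4, takes a point from camera to tool coordinates, whose origin is the TCP and whose axes are the tool frame's). Camera axes: x right, y down, z forward; pixel columns grow to the right and rows downward; lengths in m; the calibration is good to about 2 mm. A picture is of the moment at which its call begins: read the wrist's pose just before it. calibration takes no time and is no camera call.
- arm.finish_job(): hands the job in, once; it reports no verdict.
The state is a dict: "t": time; "q": joint angles; "qvel": joint speeds; "joint_torque": joint torques, N m; "eef_pos": TCP position; "tcp_rot": TCP orientation; "force": force on the tool from outside, world axes, zero at the start; "moment": the same for the moment, N m; "finger_gap": finger opening in m.
Only numpy, scipy, OpenCV 4.12 (cv2) and the standard library are available. Lean on these libraries where they do the work, as an engineer would, in place of code of your own. Each camera call takes 0.05 s, during which the arm holds its last target.

## Working session

There is one attempt and no reset: what is moved stays moved. The work goes in short steps, Python scripts to look and compute and a tool call to move; the robot and the scene stay as the last step left them, time stands still between calls to the robot, and variables do not carry over. Pictures are saved under pics/ and viewed, and the job is handed in when it is done.

Besides the shell and the picture viewer there is one more tool, called after "Emit:" as name(argument=value, ...) on one line, values as JSON. jog_arm: Moves the arm, as the interface text tells. Its arguments: {"type":"object","properties":{"series":{"type":"array","items":{"type":"array","items":{"type":"number"}}},"claw":{"type":"number"},"force":{"type":"number"}},"required":["series"]}

```bash
mkdir -p pics; ls; python3 - <<'E'
from station import arm, optics
import cv2, numpy as np
np.set_printoptions(precision=4,suppress=True)
s=arm.observe(); print(s)
for n in ("scene","side","wrist"):
    im=optics.snapshot(n); cv2.imwrite(f"pics/{n}0.png",im[:,:,::-1]); print(n,optics.calibration(n))
E
```

```text
pics
{'t': 0.0, 'q': array([ 0.9033,  0.1047,  0.0964,  1.5639, -0.    ,  1.3532]), 'qvel': array([ 0.0012,  0.0004, -0.001 , -0.0008, -0.    , -0.0013]), 'joint_torque': array([  0.0008, -55.6933,  50.3646,   0.0168,  -0.0003,  -0.    ]), 'eef_pos': array([0.2606, 0.5401, 0.2305]), 'tcp_rot': array([[ 0.4348, -0.0008, -0.9005],
       [ 0.9005, -0.0011,  0.4348],
       [-0.0013, -1.    ,  0.0003]]), 'force': array([-0.9442, -1.2293, -0.584 ]), 'moment': array([-0.0051,  0.0215,  0.0276]), 'finger_gap': 0.08497408025452965}
scene {'K': array([[366.216 ,   0.    , 321.5084],
       [  0.    , 366.216 , 199.3607],
       [  0.    ,   0.    ,   1.    ]]), 'T': array([[-0.898 , -0.2543,  0.3591,  0.2503],
       [-0.4396,  0.5569, -0.7048,  0.4663],
       [-0.0207, -0.7907, -0.6118,  0.6874],
       [ 0.    ,  0.    ,  0.    ,  1.    ]])}
side {'K': array([[430.3441,   0.    , 321.6152],
       [  0.    , 430.3441, 205.3387],
       [  0.    ,   0.    ,   1.    ]]), 'T': array([[ 0.9738,  0.1231, -0.1914,  0.7361],
       [ 0.2275, -0.5234,  0.8212, -0.8669],
       [ 0.0009, -0.8432, -0.5377,  0.6406],
       [ 0.    ,  0.    ,  0.    ,  1.    ]])}
wrist {'K': array([[286.8376,   0.    , 320.1009],
       [  0.    , 286.8376, 199.2672],
       [  0.    ,   0.    ,   1.    ]]), 'T_tool_cam': array([[ 1.    , -0.0002,  0.0001, -0.0007],
       [-0.0002, -0.2998,  0.954 , -0.1415],
       [-0.0002, -0.954 , -0.2998,  0.0771],
       [ 0.    ,  0.    ,  0.    ,  1.    ]])}
```

View pictures.

View pics/scene0.png

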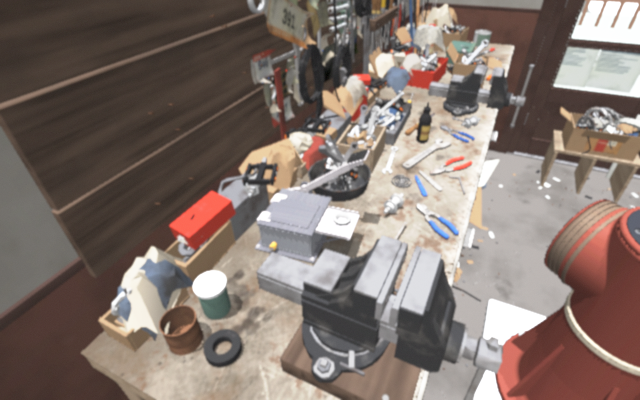

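View pics/side0.png

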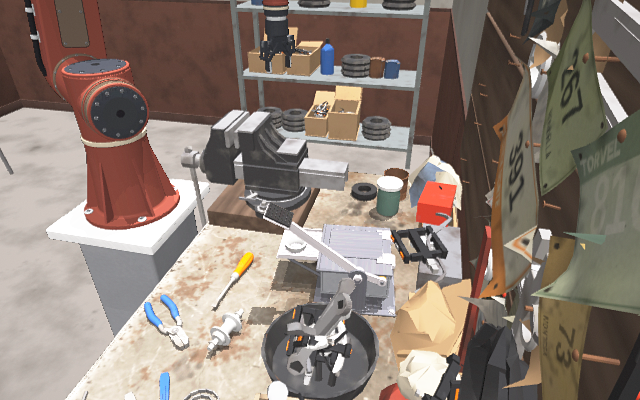

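View pics/wrist0.png

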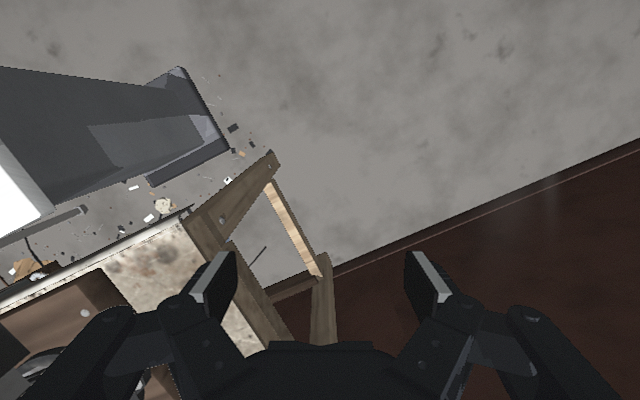

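```bash
python3 - <<'E'
import cv2
a=cv2.imread('pics/scene0.png')[140:300,220:440]; b=cv2.imread('pics/side0.png')[180:330,200:420]
cv2.imwrite('pics/scene0c.png',cv2.resize(a,None,fx=3.6,fy=3.6,interpolation=cv2.INTER_CUBIC))
cv2.imwrite('pics/side0c.png',cv2.resize(b,None,fx=3.6,fy=3.6,interpolation=cv2.INTER_CUBIC))
E
```

```text
(no output)
```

View pics/scene0c.png

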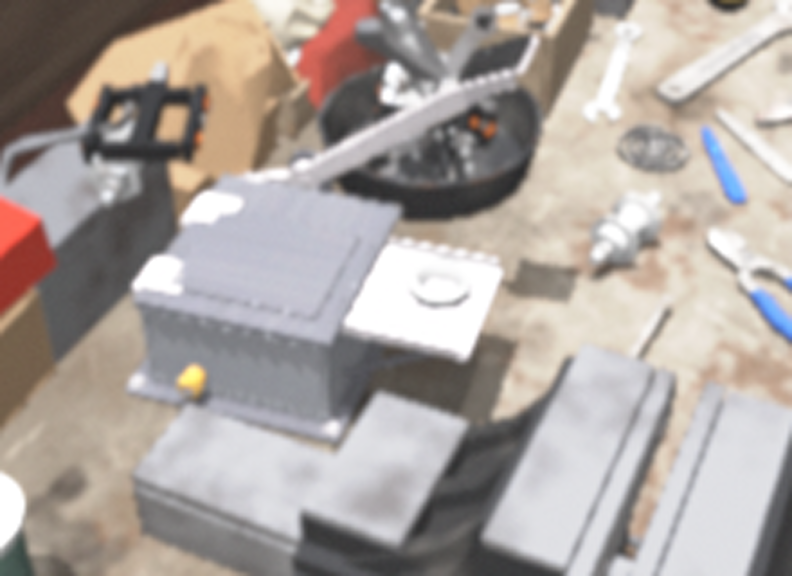

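View pics/side0c.png

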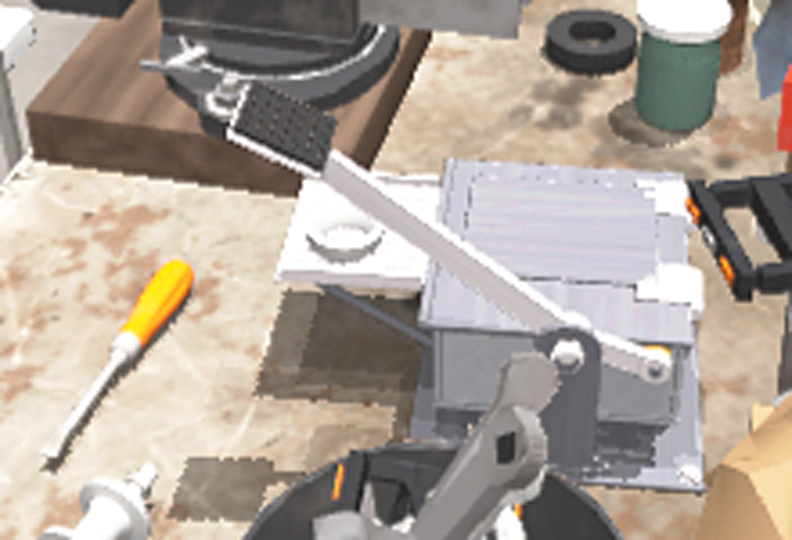

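```bash
cat > h.py <<'E'
import numpy as np
from station import arm, optics
np.set_printoptions(precision=4,suppress=True)
def ray(n,px):
    c=optics.calibration(n);K=c['K']
    if n=='wrist':
        s=arm.observe();T=np.eye(4);T[:3,:3]=s['tcp_rot'];T[:3,3]=s['eef_pos'];T=T@c['T_tool_cam']
    else: T=c['T']
    d=T[:3,:3]@np.linalg.inv(K)@np.array([px[0],px[1],1.]);return T[:3,3],d/np.linalg.norm(d)
def onz(n,px,z):
    o,d=ray(n,px);return o+d*(z-o[2])/d[2]
def tri(r1,r2):
    (o1,d1),(o2,d2)=r1,r2
    A=np.c_[d1,-d2];t=np.linalg.lstsq(A,o2-o1,rcond=None)[0]
    p,q=o1+d1*t[0],o2+d2*t[1];return (p+q)/2,np.linalg.norm(p-q)
def proj(n,P):
    c=optics.calibration(n)
    p=np.linalg.inv(c['T'])@np.r_[P,1];u=c['K']@p[:3];return u[:2]/u[2]
E
python3 - <<'E'
from h import *
S=lambda p:(p[0]/3.6+220-.36,p[1]/3.6+140-.36)
D=lambda p:(p[0]/3.6+200-.36,p[1]/3.6+180-.36)
for nm,a,b in [('shelfFR',(500,262),(278,277)),('shelfFL',(470,358),(305,178)),('cup',(440,286),(345,234)),('lidFL',(325,340),(447,160)),('lidFR',(400,210),(418,325)),('padRtip',(537,42),None),('lidBL',(135,285),(690,175))]:
    s=onz('scene',S(a),.085); print(nm,'scene@85',s, end=' ')
    if b: print('side@85',onz('side',D(b),.085),'tri',*tri(ray('scene',S(a)),ray('side',D(b))))
for nm,b,z in [('padFR',(228,132),.235),('padFL',(246,84),.235),('padBL',(335,125),.21),('padBR',(322,172),.21),('hubmid',(115,500),.02),('driver handle end',(180,262),.012),('driver tip',(50,468),.012),('jar',(683,10),.09),('vise jaw tip?',(520,30),.1),('pivot',(568,355),.091)]:
    print(nm,onz('side',D(b),z))
E
```

```text
shelfFR scene@85 [ 0.4936 -0.2179  0.085 ] side@85 [ 0.4941 -0.2268  0.085 ] tri [ 0.4938 -0.2224  0.0815] 0.002563112477244231
shelfFL scene@85 [ 0.4754 -0.1185  0.085 ] side@85 [ 0.4804 -0.1322  0.085 ] tri [ 0.4776 -0.1243  0.079 ] 9.44481995140252e-05
cup scene@85 [ 0.5219 -0.1762  0.085 ] side@85 [ 0.5199 -0.1804  0.085 ] tri [ 0.5209 -0.1781  0.0837] 0.0033393052995368973
lidFL scene@85 [ 0.5694 -0.0939  0.085 ] side@85 [ 0.561  -0.0935  0.085 ] tri [ 0.5648 -0.0932  0.0864] 0.007654657657758396
lidFR scene@85 [ 0.5839 -0.2435  0.085 ] side@85 [ 0.5804 -0.2483  0.085 ] tri [ 0.5822 -0.2456  0.0836] 0.004910649651434031
padRtip scene@85 [ 0.5765 -0.5181  0.085 ] lidBL scene@85 [ 0.7168 -0.0877  0.085 ] side@85 [ 0.7103 -0.0749  0.085 ] tri [ 0.7113 -0.0823  0.0907] 0.0018029176885841743
padFR [ 0.5034 -0.3035  0.235 ]
padFL [ 0.4977 -0.2615  0.235 ]
padBL [ 0.539  -0.2506  0.21  ]
padBR [ 0.5444 -0.2909  0.21  ]
hubmid [ 0.4398 -0.3474  0.02  ]
driver handle end [ 0.3961 -0.1427  0.012 ]
driver tip [ 0.3922 -0.3273  0.012 ]
jar [0.6863 0.1222 0.09  ]
vise jaw tip? [0.5799 0.0501 0.1   ]
pivot [ 0.6638 -0.26    0.091 ]
```

Emit:
jog_arm(series=[[0,-0.04,0,0,0,0],[0,-0.04,0,0,0,0],[0,-0.04,0,0,0,0],[0,-0.04,0,0,-6.4,0],[0,-0.03,0,0,-6.4,0],[0,0,0,0,-6.4,0],[0,0,0,0,-6.4,0],[0,0,0,0,-6.5,0],[0,0,0,0,0,0]], claw=0, force=60)

```text
t: 0.9
eef_pos: [0.2609, 0.5404, 0.4212]
tcp_rot: [[-0.115, -0.0, -0.993], [0.993, -0.0, -0.115], [-0.0, -1.0, 0.0]]
force: [-1.2, 0.4, -1.6]
finger_gap: 0.0003
```

```bash
python3 - <<'E'
from h import *
s=arm.observe();print(s['t'],s['q'],s['eef_pos'],s['tcp_rot'],s['finger_gap'],s['force'])
R=s['tcp_rot']
for P in [(.55,.2,.42),(.52,-.27,.42)]: print(R.T@(np.array(P)-s['eef_pos']))
E
```

```text
0.9 [ 0.9033  0.2683  0.6389  1.9416 -0.      0.7877] [0.2609 0.5404 0.4212] [[-0.1153 -0.0001 -0.9933]
 [ 0.9933 -0.0001 -0.1153]
 [-0.0001 -1.      0.0001]] 0.00026534336081081474 [-1.152   0.4266 -1.5985]
[-0.3715  0.0012 -0.2479]
[-0.8349  0.0012 -0.1639]
```

Emit:
jog_arm(series=[[-0.033,0,-0.022,0,0,0],[-0.033,0,-0.022,0,0,0],[-0.033,0,-0.022,0,0,0],[-0.033,0,-0.022,0,0,0],[-0.033,0,-0.022,0,0,0],[-0.033,0,-0.022,0,0,0],[-0.033,0,-0.022,0,0,0],[-0.033,0,-0.022,0,0,0],[-0.033,0,-0.022,0,0,0],[-0.033,0,-0.022,0,0,0]])

```text
t: 1.73
eef_pos: [0.5167, 0.2348, 0.4212]
tcp_rot: [[-0.106, -0.0, -0.994], [0.994, 0.0, -0.106], [0.0, -1.0, 0.0]]
force: [0.4, -0.2, 0.6]
finger_gap: -0.0002
```

Emit:
jog_arm(series=[[-0.033,0,0.005,0,0,0],[-0.033,0,0.005,0,0,0],[-0.033,0,0.005,0,0,0],[-0.033,0,0.005,0,0,0],[-0.033,0,0.005,0,0,0],[-0.033,0,0.005,0,0,0],[-0.033,0,0.005,0,0,0],[-0.033,0,0.005,0,0,0],[-0.033,0,0.005,0,0,0],[0,0,0,0,0,0]])

```text
t: 2.57
eef_pos: [0.5036, -0.0684, 0.4202]
tcp_rot: [[-0.102, -0.001, -0.995], [0.995, -0.001, -0.102], [-0.001, -1.0, 0.002]]
force: [0.5, -0.4, -0.8]
finger_gap: -0.0003
```

```bash
python3 - <<'E'
from h import *
import cv2
s=arm.observe();print(s['t'],s['q'],s['eef_pos'],s['force'])
im=optics.snapshot('wrist'); cv2.imwrite("pics/w1.png",im[:,:,::-1])
E
```

```text
2.5667 [-0.3919 -0.0319  0.3131  1.9168 -0.0014 -0.4937] [ 0.5036 -0.0684  0.4202] [ 0.4564 -0.4072 -0.7882]
```

View pics/w1.png

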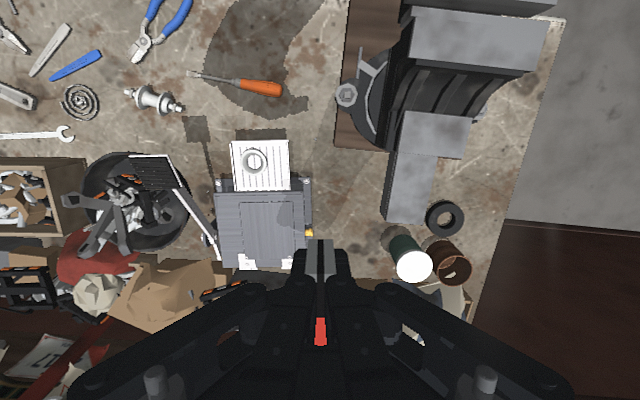

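```bash
python3 - <<'E'
import cv2
a=cv2.imread('pics/w1.png')[130:280,120:320]
cv2.imwrite('pics/w1c.png',cv2.resize(a,None,fx=4,fy=4,interpolation=cv2.INTER_CUBIC))
E
```

```text
(no output)
```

View pics/w1c.png

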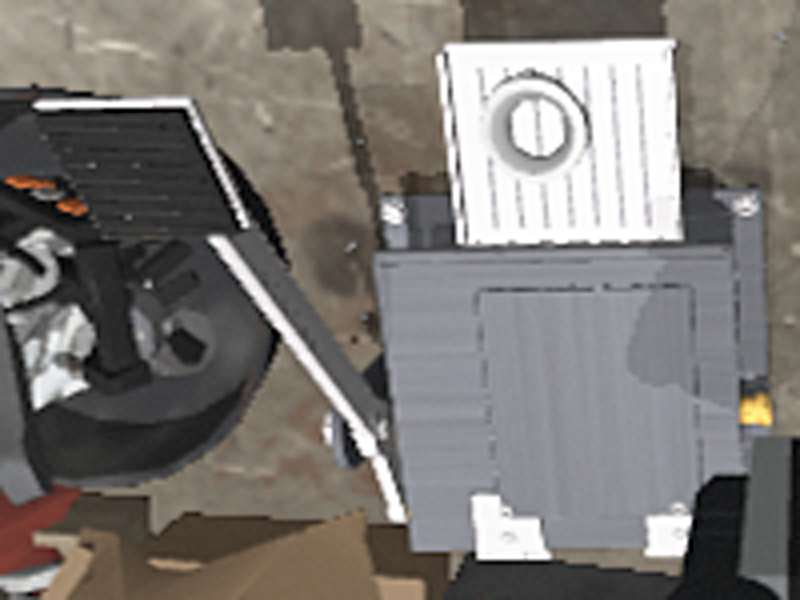

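```bash
python3 - <<'E'
from h import *
W=lambda p:(p[0]/4+120-.375,p[1]/4+130-.375)
S=lambda p:(p[0]/3.6+220-.36,p[1]/3.6+140-.36)
D=lambda p:(p[0]/3.6+200-.36,p[1]/3.6+180-.36)
s=arm.observe();print(s['eef_pos'])
def w(nm,p,z): print(nm,onz('wrist',W(p),z))
for p in [(440,44),(675,42),(456,242),(683,242)]: w('shelf',p,.083)
w('cup',(537,125),.092); w('lidFR',(375,252),.087);w('lidFL',(733,250),.087)
for nm,p,d in [('padFR',(33,102),(228,132)),('padFL',(190,97),(246,84)),('padBL',(246,232),(335,125)),('padBR',(90,240),(322,172)),('shFR',(440,44),(278,277)),('shFL',(675,42),(305,178)),('cup',(537,125),(345,234))]:
    print(nm,*tri(ray('wrist',W(p)),ray('side',D(d))))
for nm,p,d in [('shFR',(440,44),(500,262)),('shFL',(675,42),(470,358)),('cup',(537,125),(440,286))]:
    print(nm,*tri(ray('wrist',W(p)),ray('scene',S(d))))
E
```

```text
[ 0.5036 -0.0662  0.4205]
shelf [ 0.4907 -0.2173  0.083 ]
shelf [ 0.48   -0.1212  0.083 ]
shelf [ 0.5748 -0.2097  0.083 ]
shelf [ 0.5648 -0.1119  0.083 ]
cup [ 0.5184 -0.1746  0.092 ]
lidFR [ 0.5816 -0.2432  0.087 ]
lidFL [ 0.565  -0.0899  0.087 ]
padFR [ 0.4996 -0.2925  0.2272] 0.001470623839816717
padFL [ 0.4934 -0.2476  0.2259] 0.0022114091619282656
padBL [ 0.5386 -0.243   0.2054] 0.003952900258494173
padBR [ 0.5455 -0.2901  0.2099] 0.0026647062351195855
shFR [ 0.4912 -0.2188  0.0781] 0.0002445006501099534
shFL [ 0.4789 -0.1223  0.0782] 0.0035453560973303204
cup [ 0.5195 -0.1769  0.0825] 0.001521457441557294
shFR [ 0.4913 -0.2156  0.0874] 0.002642341140492598
shFL [ 0.4785 -0.1219  0.0811] 0.0034922622918623675
cup [ 0.5206 -0.1757  0.0856] 0.0019820162199986604
```

Emit:
jog_arm(series=[[-0.034,0,0.001,0,0,0],[-0.034,0,0.001,0,0,0],[-0.034,0,0.001,0,0,0],[-0.034,0,0.001,0,0,0],[-0.034,0.02,0.001,0,0,0],[-0.032,0.03,0,0,0,0],[0,0.04,0,0,0,0],[0,0.04,0,0,0,0],[0,0.03,0,0,0,0],[0,0,0,0,0,0]])

```text
t: 3.45
eef_pos: [0.5188, -0.2604, 0.255]
tcp_rot: [[-0.108, -0.009, -0.994], [0.994, 0.008, -0.108], [0.008, -1.0, 0.008]]
force: [-0.8, 0.5, -0.3]
finger_gap: -0.0004
```

```bash
python3 - <<'E'
from h import *
import cv2
s=arm.observe();print(s['t'],s['q'],s['eef_pos'],s['force'],s['tcp_rot'])
im=optics.snapshot('wrist'); a=im[:,:,::-1]
b=optics.snapshot('side')[:,:,::-1][150:330,180:420]
cv2.imwrite("pics/w2.png",a);cv2.imwrite("pics/s2.png",cv2.resize(b,None,fx=3,fy=3))
E
```

```text
3.45 [-0.6905  0.0661  0.1003  1.6164  0.0004 -0.7988] [ 0.5188 -0.2604  0.255 ] [-0.7649  0.5378 -0.2985] [[-0.108  -0.0085 -0.9941]
 [ 0.9941  0.0075 -0.1081]
 [ 0.0084 -0.9999  0.0077]]
```

View pics/w2.png

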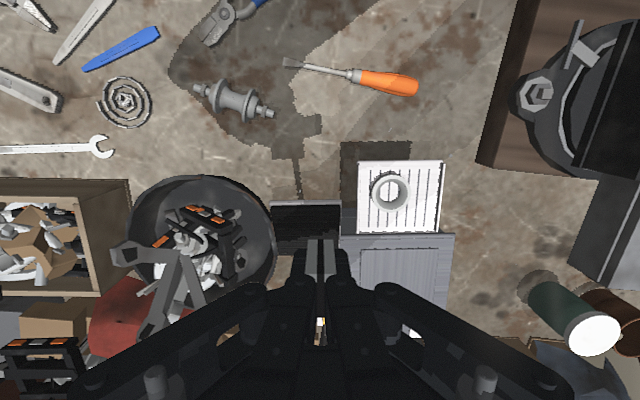

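View pics/s2.png

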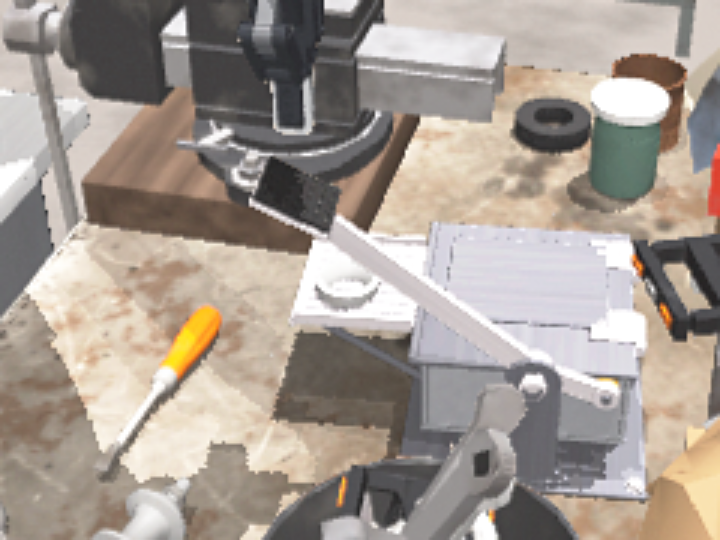

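Emit:
jog_arm(series=[[-0.007,0.01,0,0,0,0],[0,0.012,0,0,0,0],[0,0,0,0,0,0],[0,0.006,0.003,0,0,0],[0,0.006,0.005,0,0,0],[0,0.006,0.005,0,0,0],[0,0.007,0.005,0,0,0],[0,0.007,0.005,0,0,0],[0,0,0,0,0,0]])

```text
t: 4.3
eef_pos: [0.4993, -0.2736, 0.2103]
tcp_rot: [[-0.11, 0.003, -0.994], [0.994, -0.002, -0.11], [-0.003, -1.0, -0.003]]
force: [3.8, 0.5, 6.7]
finger_gap: 0.0002
```

```bash
python3 - <<'E'
from h import *
import cv2
s=arm.observe();print(s['t'],s['eef_pos'],s['force'],s['moment'])
a=optics.snapshot('wrist')[:,:,::-1][120:360,160:480]
b=optics.snapshot('side')[:,:,::-1][150:330,180:420]
cv2.imwrite("pics/w3.png",cv2.resize(a,None,fx=2,fy=2));cv2.imwrite("pics/s3.png",cv2.resize(b,None,fx=3,fy=3))
E
```

```text
4.3 [ 0.4993 -0.2736  0.2103] [3.849  0.5082 6.741 ] [-0.1288 -0.6693  0.0219]
```

View pics/w3.png

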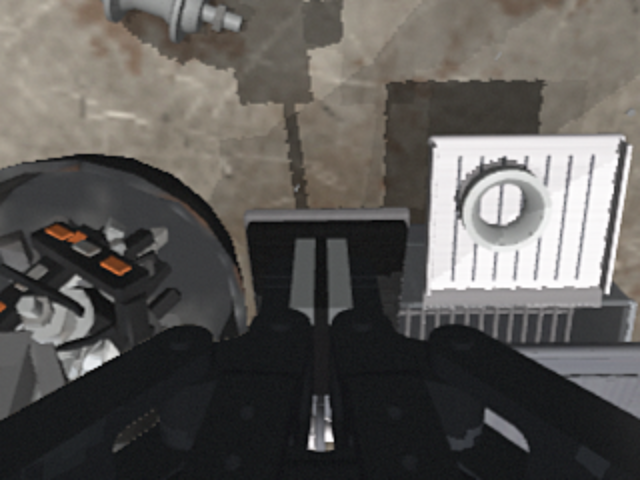

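View pics/s3.png

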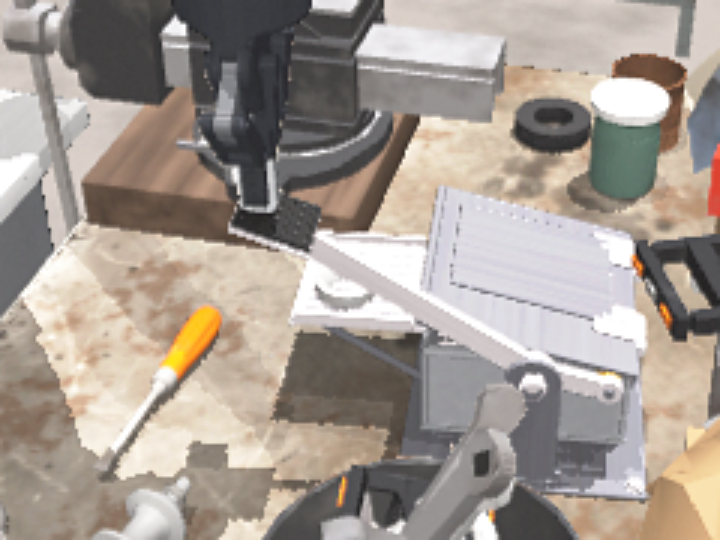

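Emit:
jog_arm(series=[[0,0.009,0.005,0,0,0],[0,0.009,0.005,0,0,0],[0,0.009,0.004,0,0,0],[0,0.009,0.003,0,0,0],[0,0.009,0.003,0,0,0],[0,0.009,0.003,0,0,0],[0,0.009,0.002,0,0,0],[0,0.009,0.001,0,0,0],[0,0.009,0.001,0,0,0],[0,0.009,0,0,0,0]])

```text
t: 5.23
eef_pos: [0.4721, -0.2768, 0.1199]
tcp_rot: [[-0.109, 0.001, -0.994], [0.994, -0.002, -0.109], [-0.002, -1.0, -0.001]]
force: [-2.8, -1.2, 3.4]
finger_gap: -0.0001
```

```bash
python3 - <<'E'
from h import *
import cv2
s=arm.observe();print(s['t'],s['eef_pos'],s['force'],s['moment'])
b=optics.snapshot('side')[:,:,::-1][150:330,180:420]
cv2.imwrite("pics/s4.png",cv2.resize(b,None,fx=3,fy=3))
E
```

```text
5.2333 [ 0.4721 -0.2768  0.1199] [-2.8464 -1.1709  3.3974] [-0.1415  0.5933  0.0341]
```

View pics/s4.png

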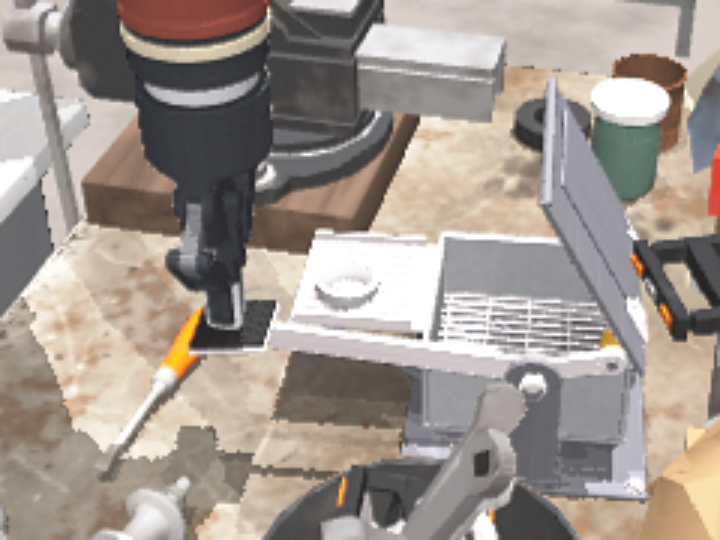

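Emit:
jog_arm(series=[[0,0.009,0.001,0,0,0],[0,0.009,0,0,0,0],[0,0.009,0,0,0,0],[0,0.009,0,0,0,0],[0,0.009,-0.001,0,0,0],[0,0.009,-0.001,0,0,0],[0,0.006,-0.001,0,0,0],[0,0.003,0,0,0,0],[0,0,0,0,0,0]])

```text
t: 6.03
eef_pos: [0.4738, -0.275, 0.0548]
tcp_rot: [[-0.11, -0.001, -0.994], [0.994, 0.001, -0.11], [0.001, -1.0, 0.001]]
force: [0.5, -0.1, -0.8]
finger_gap: 0.0001
```

```bash
python3 - <<'E'
from h import *
import cv2
s=arm.observe();print(s['t'],s['eef_pos'],s['force'],s['moment'])
b=optics.snapshot('side')[:,:,::-1][150:330,180:420]
cv2.imwrite("pics/s5.png",cv2.resize(b,None,fx=3,fy=3))
E
```

```text
6.0333 [ 0.4738 -0.275   0.0548] [ 0.4984 -0.0994 -0.8278] [-0.0097  0.0396 -0.0169]
```

View pics/s5.png

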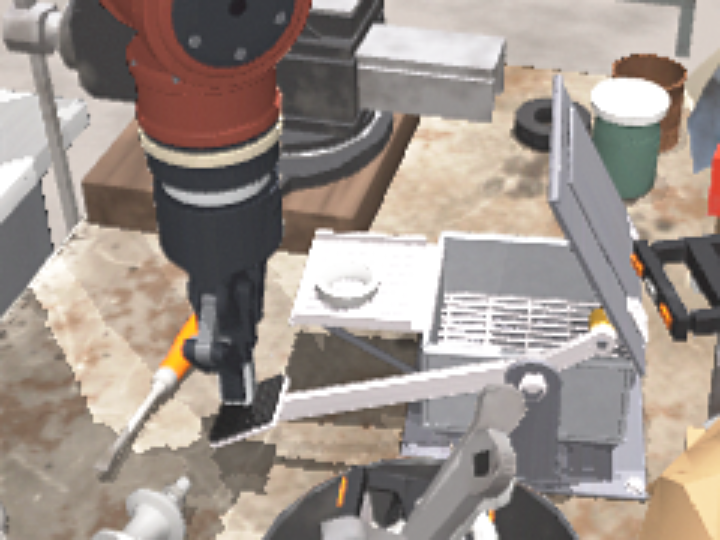

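Emit:
jog_arm(series=[[0,0.002,0,0,0,0],[0,0.002,0,0,0,0],[0,0.001,0,0,0,0],[0,0,0,0,0,0]])

```text
t: 6.42
eef_pos: [0.4741, -0.2755, 0.0507]
tcp_rot: [[-0.11, 0.0, -0.994], [0.994, 0.0, -0.11], [0.0, -1.0, -0.0]]
force: [-1.3, -0.1, 0.1]
finger_gap: 0.0002
```

Emit:
jog_arm(series=[[0,0.002,0,0,0,0],[0,0.002,0,0,0,0],[0,0,0,0,0,0]])

```text
t: 6.67
eef_pos: [0.4746, -0.2759, 0.0496]
tcp_rot: [[-0.11, 0.001, -0.994], [0.994, -0.001, -0.111], [-0.001, -1.0, -0.001]]
force: [-8.8, 6.3, 22.2]
finger_gap: -0.0003
```

Emit:
jog_arm(series=[[0,-0.02,0,0,0,0],[0,-0.04,0,0,0,0],[0,-0.04,0,0,0,0],[0,-0.04,0,0,0,0],[0,0,0,0,0,0],[0.032,0,0,0,0,0],[0.032,0,0,0,0,0],[0.032,0,0,0,0,0],[0,0,0,0,0,0]])

```text
t: 7.42
eef_pos: [0.4631, -0.1759, 0.1872]
tcp_rot: [[-0.113, 0.0, -0.994], [0.994, 0.001, -0.113], [0.001, -1.0, -0.0]]
force: [-0.2, -0.1, -0.4]
finger_gap: 0.0
```

Emit:
jog_arm(series=[[0,0,0,0,0,0],[0,0,0,0,0,0],[0,0,0,0,0,0]], claw=0.3)

```text
t: 7.67
eef_pos: [0.4637, -0.1809, 0.1868]
tcp_rot: [[-0.11, 0.0, -0.994], [0.994, -0.0, -0.11], [-0.0, -1.0, -0.0]]
force: [0.2, 0.1, 0.2]
finger_gap: 0.0253
```

```bash
python3 - <<'E'
from h import *
import cv2
s=arm.observe();print(s['t'],s['eef_pos'],s['force'],s['finger_gap'])
a=optics.snapshot('wrist')[:,:,::-1]
b=optics.snapshot('side')[:,:,::-1][150:330,180:420]
cv2.imwrite("pics/w6.png",a)
cv2.imwrite("pics/s6.png",cv2.resize(b,None,fx=3,fy=3))
E
```

```text
7.6667 [ 0.4637 -0.1809  0.1868] [0.2232 0.1334 0.1503] 0.025297504515689642
```

View pics/s6.png

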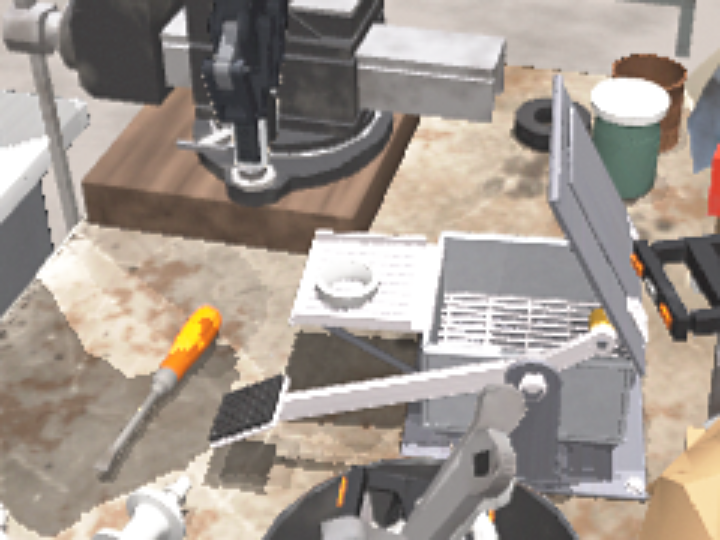

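View pics/w6.png

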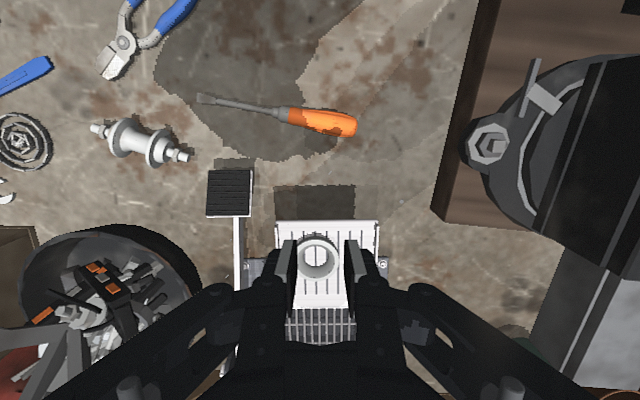

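```bash
python3 - <<'E'
from h import *
s=arm.observe()
for nm,p,z in [('cup',(318,257),.092),('shFR',(276,222),.083),('shFL',(378,222),.083)]:
    P=onz('wrist',p,z);print(nm,P,s['tcp_rot'].T@(P-s['eef_pos']))
E
```

```text
cup [ 0.5161 -0.1774  0.092 ] [-0.0023  0.0947 -0.0526]
shFR [ 0.4894 -0.2192  0.083 ] [-0.0408  0.1037 -0.0216]
shFL [ 0.4792 -0.126   0.083 ] [ 0.0529  0.1037 -0.0216]
```

Emit:
jog_arm(series=[[-0.002,0.02,0,0,0,0],[0,0.03,0,0,0,0],[0,0.03,0,0,0,0],[0,0.015,0,0,0,0],[0,0.007,0,0,0,0],[0,0,0,0,0,0],[0,0,0,0,0,0]])

```text
t: 8.35
eef_pos: [0.4639, -0.1826, 0.0855]
tcp_rot: [[-0.11, 0.0, -0.994], [0.994, -0.0, -0.11], [-0.0, -1.0, -0.0]]
force: [0.8, -0.4, 0.2]
finger_gap: 0.0254
```

```bash
python3 - <<'E'
from h import *
import cv2
s=arm.observe();print(s['t'],s['eef_pos'],s['force'],s['finger_gap'])
a=optics.snapshot('wrist')[:,:,::-1][150:350,190:450]
b=optics.snapshot('side')[:,:,::-1][200:300,240:380]
cv2.imwrite("pics/w7.png",cv2.resize(a,None,fx=2.5,fy=2.5))
cv2.imwrite("pics/s7.png",cv2.resize(b,None,fx=5,fy=5))
E
```

```text
8.35 [ 0.4639 -0.1826  0.0855] [ 0.7604 -0.3978  0.1805] 0.025369071415390413
```

View pics/s7.png

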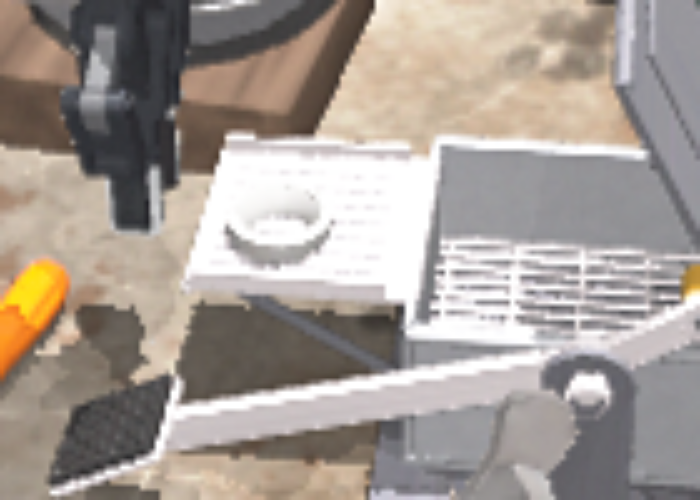

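View pics/w7.png

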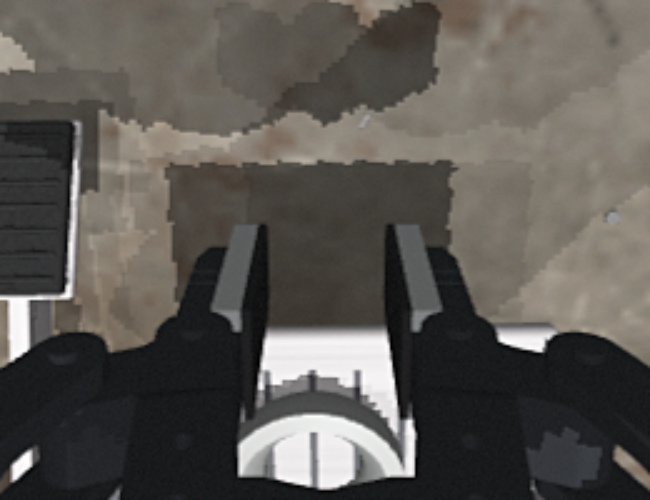

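```bash
python3 - <<'E'
from h import *
for z in (.08,.085,.09,.095): print(z,(proj('side',np.array([.476,-.201,z]))-[240,200])*5,(proj('side',np.array([.454,-.199,z]))-[240,200])*5)
E
```

```text
0.08 [162.9455 247.4938] [114.6179 237.126 ]
0.085 [162.2206 238.0251] [113.7535 227.6878]
0.09 [161.4913 228.4994] [112.884  218.1932]
0.095 [160.7576 218.9161] [112.0092 208.6416]
```

Emit:
jog_arm(series=[[0,0.003,0,0,0,0],[0,0,-0.006,0,0,0],[0,0,-0.006,0,0,0],[0,0,-0.005,0,0,0],[0,0,-0.005,0,0,0],[0,0,-0.005,0,0,0],[0,0,-0.005,0,0,0],[0,0,-0.005,0,0,0],[0,0,-0.005,0,0,0],[0,0,0,0,0,0]])

```text
t: 9.28
eef_pos: [0.5063, -0.1774, 0.0818]
tcp_rot: [[-0.111, 0.0, -0.994], [0.994, 0.0, -0.111], [0.0, -1.0, -0.0]]
force: [-0.0, 0.5, -0.1]
finger_gap: 0.0255
```

```bash
python3 - <<'E'
from h import *
import cv2
s=arm.observe();print(s['t'],s['eef_pos'],s['force'],s['finger_gap'])
a=optics.snapshot('scene')[:,:,::-1][160:280,250:400]
b=optics.snapshot('side')[:,:,::-1][200:300,240:380]
cv2.imwrite("pics/c8.png",cv2.resize(a,None,fx=4,fy=4))
cv2.imwrite("pics/s8.png",cv2.resize(b,None,fx=5,fy=5))
E
```

```text
9.2833 [ 0.5063 -0.1774  0.0818] [-0.0213  0.454  -0.1396] 0.025467115321062935
```

View pics/s8.png

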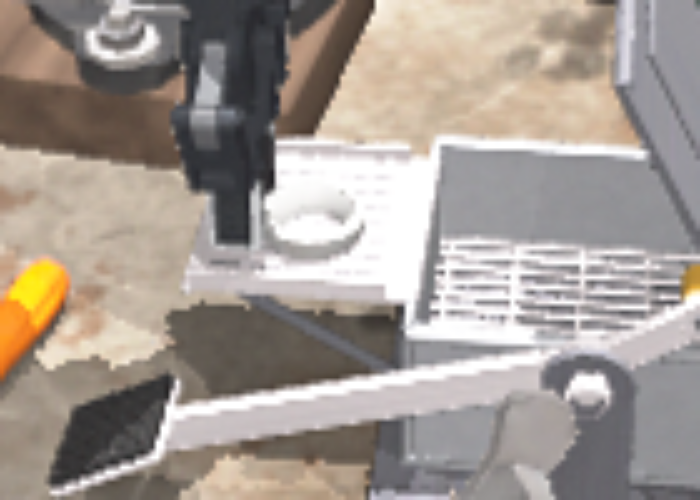

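View pics/c8.png

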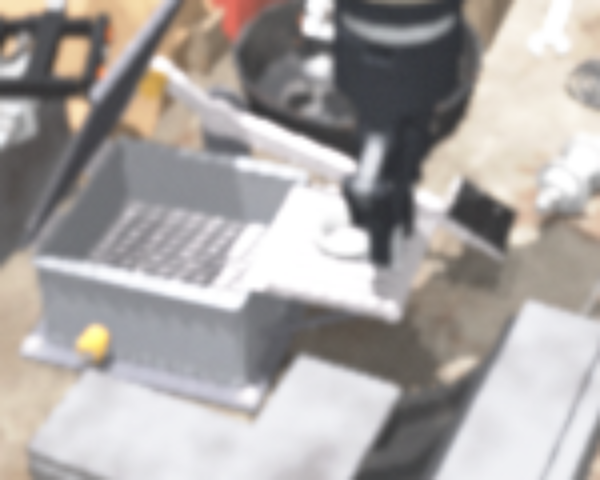

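Emit:
jog_arm(series=[[0,0,-0.005,0,0,0],[0,0,-0.005,0,0,0],[0,0,-0.005,0,0,0],[0,0,-0.005,0,0,0],[0,0,-0.005,0,0,0],[0,0,-0.005,0,0,0],[0,0,-0.005,0,0,0],[0,0,-0.005,0,0,0],[0,0,-0.005,0,0,0],[0,0,-0.005,0,0,0]])

```text
t: 10.22
eef_pos: [0.5557, -0.1719, 0.0818]
tcp_rot: [[-0.11, 0.0, -0.994], [0.994, 0.0, -0.11], [0.0, -1.0, -0.0]]
force: [-0.3, -0.1, -0.4]
finger_gap: 0.0254
```

```bash
python3 - <<'E'
from h import *
import cv2
s=arm.observe();print(s['t'],s['eef_pos'],s['force'],s['finger_gap'])
a=optics.snapshot('scene')[:,:,::-1][160:280,250:400]
b=optics.snapshot('side')[:,:,::-1][200:300,240:380]
cv2.imwrite("pics/c9.png",cv2.resize(a,None,fx=4,fy=4))
cv2.imwrite("pics/s9.png",cv2.resize(b,None,fx=5,fy=5))
E
```

```text
10.2167 [ 0.5557 -0.1719  0.0818] [-0.3385 -0.1444 -0.3786] 0.025383463798926607
```

View pics/s9.png

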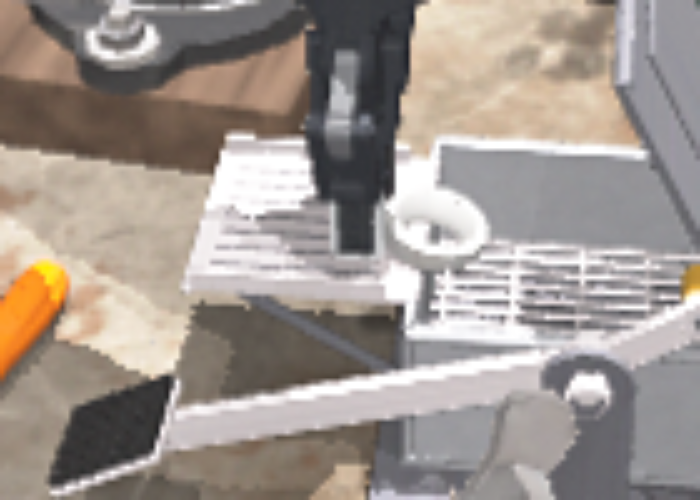

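View pics/c9.png

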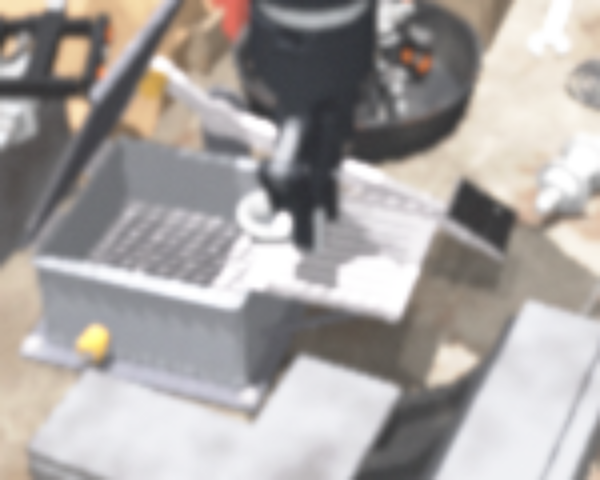

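Cup (side crop ~440,225) overhangs the edge and is starting to tip; push on.

Emit:
jog_arm(series=[[0,0,-0.005,0,0,0],[0,0,-0.005,0,0,0],[0,0,-0.005,0,0,0],[0,0,-0.005,0,0,0],[0,0,0,0,0,0],[0,0,0,0,0,0]])

```text
t: 10.82
eef_pos: [0.5753, -0.1696, 0.0817]
tcp_rot: [[-0.111, -0.0, -0.994], [0.994, 0.0, -0.111], [0.0, -1.0, 0.0]]
force: [0.1, 0.3, -0.7]
finger_gap: 0.0258
```

```bash
python3 - <<'E'
from h import *
import cv2
s=arm.observe();print(s['t'],s['eef_pos'],s['force'],s['finger_gap'])
a=optics.snapshot('scene')[:,:,::-1][160:280,250:400]
b=optics.snapshot('side')[:,:,::-1][200:300,240:380]
cv2.imwrite("pics/sc10.png",np.hstack([cv2.resize(a,(400,320)),cv2.resize(b,(400,320))]))
E
```

```text
10.8167 [ 0.5753 -0.1696  0.0817] [ 0.1433  0.2527 -0.6673] 0.02581453063609059
```

View pics/sc10.png

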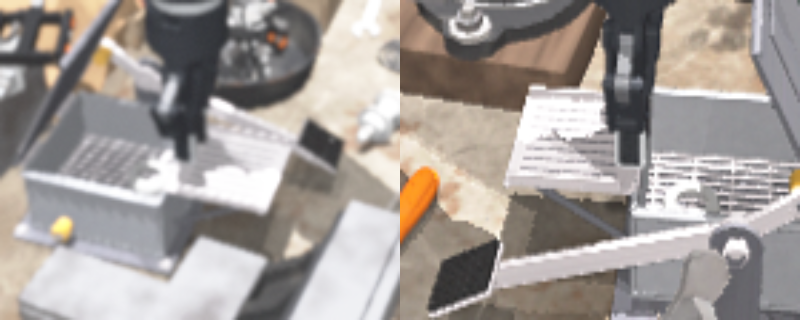

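Emit:
jog_arm(series=[[0,-0.01,0.01,0,0,0],[0,-0.02,0.03,0,0,0],[0,-0.03,0.03,0,0,0],[0,-0.035,0.02,0,0,0],[0,-0.04,0,0,0,0],[0,-0.04,0,0,0,0],[0,-0.04,0,0,0,0],[0,0,0,0,0,0],[0,0,0,0,0,0]])

```text
t: 11.67
eef_pos: [0.4869, -0.1804, 0.2992]
tcp_rot: [[-0.11, 0.004, -0.994], [0.994, -0.003, -0.11], [-0.003, -1.0, -0.004]]
force: [0.4, 0.8, -1.4]
finger_gap: 0.0255
```

```bash
python3 - <<'E'
from h import *
import cv2
s=arm.observe();print(s['t'],s['eef_pos'],s['force'],s['finger_gap'])
a=optics.snapshot('wrist')[:,:,::-1]
c=optics.snapshot('side')[:,:,::-1][150:330,180:420]
cv2.imwrite("pics/w11.png",a)
cv2.imwrite("pics/s11.png",cv2.resize(c,None,fx=3,fy=3))
E
```

```text
11.6667 [ 0.4869 -0.1804  0.2992] [ 0.3565  0.7507 -1.4064] 0.02547654877167847
```

View pics/w11.png

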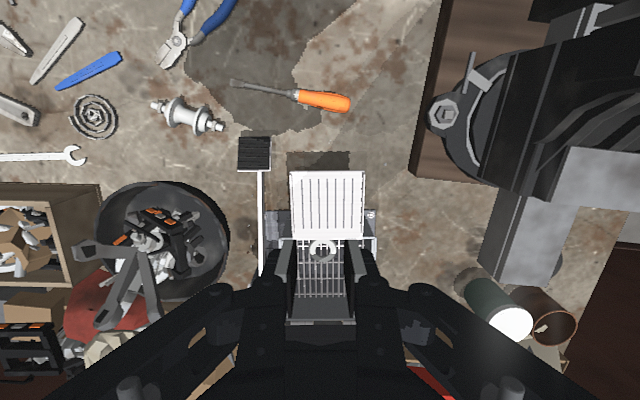

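View pics/s11.png

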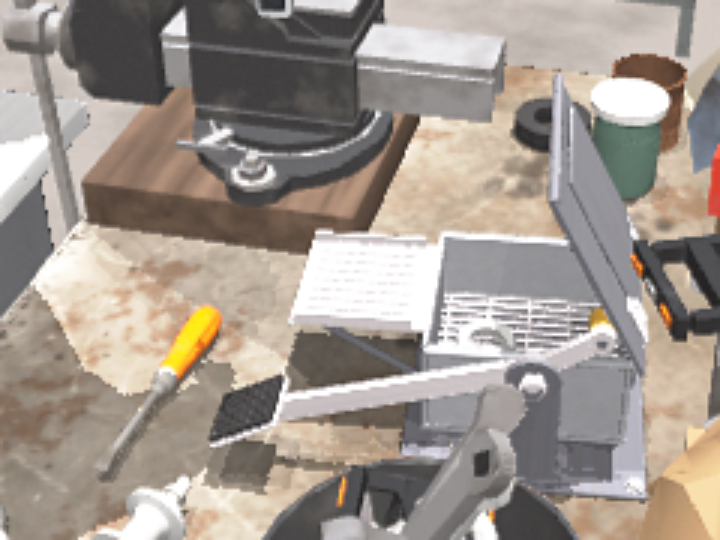

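```bash
python3 - <<'E'
from h import *
import cv2
a=cv2.imread('pics/w11.png')[225:315,270:380]
c=cv2.imread('pics/s11.png')[220:380,400:640]
cv2.imwrite("pics/z12.png",np.hstack([cv2.resize(a,(396,324)),cv2.resize(c,(400,324))]))
for z in (.03,.042): print(onz('wrist',(321,250),z))
E
```

```text
[ 0.6191 -0.1636  0.03  ]
[ 0.6129 -0.1643  0.042 ]
```

View pics/z12.png

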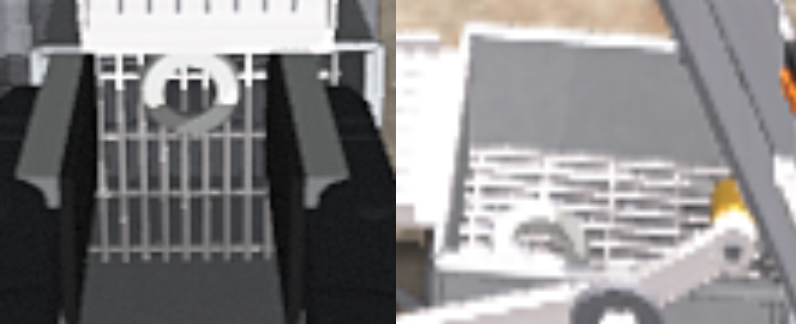

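```bash
python3 - <<'E'
from h import *
print(arm.finish_job(), arm.observe()['t'])
E
```

```text
the job is handed in; nothing more can be done
the job is handed in; nothing more can be done
```

I pressed the lever with shut fingertips along its arc until it reached its stop, where the force rose to about 22 N with no further sinking. I then lifted off, opened the fingers to a 25 mm gap, and pushed the cup straight along the shelf and over the edge. The job was handed in at about 11.8 s on the robot's clock, out of the 48 s allowed.

**Last checks:**
- **Lid and lever:** The last pictures, taken with the arm about 0.2 m above the shelf, show the lever still down and the lid propped open.
- **Cup:** It is inside the tank on the basket, near the front wall. The wrist and side views show it lying about flat, but I did not measure its height from two views.
- **Other things on the bench:** The hub, jar and screwdriver look unmoved by eye; I did not measure their positions again.

No check failed. Repeat position measurements from different views differed by a few millimetres, up to about 9 mm on single points, and this caused no trouble.

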